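# Load a roll of seam tape into the sprung-lift bench dispenser

## Robot

A 6-joint arm with a two-finger parallel gripper is mounted at the origin on the work surface. World frame = base frame: x ahead of the robot, y to its left, z up, the work surface at z = 0. Lengths are in m, angles in rad, forces in N, time in s.
With the tool pointing down it reaches from about 0.4 to 0.825 m from the base axis. Payload 7 kg.
Tool frame: the origin (TCP) lies midway between the tips of the shut fingers; the grasp point (between the pads) lies 19 mm behind it; z points along the fingers, y is the line along which they close (so a half turn about z gives the same grasp; the last joint's range is limited). The gripper opens to 88 mm and grips with 3 to 60 N. Pads are 19 mm wide; open, the fingers measure 130 mm over their backs; the gripper's body (78 mm by 193 mm) begins 47 mm behind the grasp point.
Start: joints at [1.487, 0.359, 0.012, 0, -1.224, -0.288], TCP at [0.245, 0.629, 0.227] pointing down, gripper open.
Joint ranges: [-3.07, 3.07], [-1.43, 2.12], [-1.02, 1.25], [-3.03, 1.67], [-3.05, -0], [-3.03, 3.03]. Speed limits (rad/s): [2.39, 2.39, 3.01, 3.14, 3.14, 3.14].

## Interface

Orientations are given as [roll, pitch, yaw] about the fixed x, y, z axes, in that order (R = Rz(yaw) Ry(pitch) Rx(roll)).
In Python, from station import telemetry, eyes, ticket, recognise, trace gives the robot as it stands. The module is installed in compiled form; this text tells all that it offers.
- The arm moves only by the tool servo_tool, never from a script. Its argument "series" is a list that holds one entry, the list of rows, each a list of 4 numbers: the shift along the tool's x, y, z in mm, then the turn about the tool's z in rad. In form: [[[x, y, z, roll], ...]]. A call has exactly 10 rows; each row shifts and turns the commanded pose from where the row before left it, along the tool's axes as they then stand; what a row does not reach is not made up. A row lasts 1/12 s, in which the tool goes at most 41.7 mm and 7.16 degrees, less where a joint would pass 70% of its speed; a pose out of reach is approached as far as the arm can. A call is refused whole if a number of a shift passes 41.7 or a number of a turn 0.125, either way. A call with a gripper value outside its range is refused whole. "claw" is the gripper's target within -1 to 1 (shut at 1, half-way at 0, fully open at -1), set as the call begins (left out, the last holds). The fingers move at their own pace and stop on an object; "grip_force" is the grip in N (left out, the last holds). Time passes only in rows, so rows that do not move let the fingers close, or fill a call up. It gives the time, the measured TCP pose, the force, the opening and the grip force at its end, in the units of the state.
- telemetry.get_state(): the state, without advancing time (a new reading comes with each control period).
- eyes.grab_frame(name): name is "scene" or "top" or "wrist"; returns the picture (400x640x3 uint8, red, green, blue); there is no depth.
- eyes.calibration(name): a dict with "mtx" (3x3 intrinsics, pixels), "rvec" (rotation vector, rad) and "tvec" (3), from world to camera coordinates, as OpenCV has them. Camera axes: x right, y down, z forward; pixel columns grow to the right and rows downward; lengths in m; the calibration is good to about 2 mm. A picture is of the moment at which its call begins: read the wrist's pose just before it. calibration takes no time and is no camera call; for the wrist camera it gives the pose at the moment of the call.
- ticket.job_done(): hands the job in; it is judged then, once.
Trained networks look in the newest picture that a camera, given by its name, has taken for a name from the list of things; names that differ only in an ending like _2 or _b are one class to them, and where a whole thing is asked for, a point or a joint stands for the part that bears it (a point fixed in the world has none). Each returns a list of dicts, best first, with "conf" (0 to 1); they miss things now and then, are a little off and sometimes report something else, mostly with a low value. They report only what shows in the picture. A call takes as long as a camera call.
- recognise(camera, name): "position" ([x, y, z] in m, in world coordinates, good to about 4 mm: the middle of the surface that is visible of it).
- trace(camera, name): "mask" (400x640 bool, what is visible of it).
The state is a dict: "t": time; "q": joint angles; "qd": joint speeds; "joint_efforts": joint torques, N m; "eef_pos": TCP position; "ee_rot": TCP orientation; "force": force on the tool from outside, world axes, zero at the start; "moment": the same for the moment, N m; "width": finger opening in m; "gripper_force": force on a finger pad.
Only numpy, scipy, OpenCV 4.12 (cv2) and the standard library are available. Lean on these libraries where they do the work, as an engineer would, in place of code of your own. Each camera call takes 0.05 s, during which the arm holds its last target. There are 200 camera calls.

## Task

Load the tape dispenser: slide the wide roll up off its spindle, stand it upright on a clear patch of bench and let go, then take it again by its wall, one finger in the core and one outside where the payout slot leaves room for it, and set it on the raised lift plate in the canister without dropping it. Press the roll down until the catch snaps over the lift's tongue and the lift stays down by itself, then swing the cover shut over the canister. Leave the narrow roll, the moulds, the tools and the other things on the bench where they are.

Things in the scene. Friction and masses are not known exactly. Their poses are not given: they have to be found in the camera images.
- roll: the wide roll of cream tape on a cardboard core, a plain ring: outside diameter 66 mm, bore 44 mm (wall 11 mm), height 50 mm, 105 to 210 g. It starts upright on one of the stand's two spindles. Origin: centre of its underside; z along its axis, up at the start.
- narrow_roll: bystander: the same kind of roll but only 25 mm high, on the other spindle. Origin: centre of its underside.
- stand: fixed wooden spindle stand: base board 110 x 240 x 12 mm with two upright spindles, 39 mm in diameter, at y = -60 and +60 mm of its frame, ending 75 mm above the bench (13 mm above the top of the wide roll on it). No finger fits between spindle and roll. Origin: centre of the board's underside on the bench.
- dispenser: fixed bench tape dispenser: a round steel canister, inner diameter 76 mm, outer 84 mm (91 mm over its lip, flared 4 mm outwards in the top 8 mm), open at the top, on a base plate (x -95 to +80, y +-65 mm, 8 mm thick). Its axis passes through the origin, on the bench; z up. A roll in it has 5 mm of play. Beside it on the base stand the cover's hinge post (x +58 mm) and the catch (+y side).
- mouth (a point): centre of the canister's mouth, on its axis at rim height (135 mm above the bench)
- slot (a point): the canister's payout slot on the dispenser's -x side: 42 mm wide, open from the rim down to 50 mm above the bench, the only side where a finger has room outside a roll in the canister. This point is on the canister's outer face, at rim height. A guide roller (x -50, y -44 mm of the dispenser) and a cutter (x -78, y -50 mm) stand beside it, up to 128 mm high
- lift_top (a point): centre of the upper face of the lift plate inside the canister, a disc 72 mm in diameter on which the roll stands. 75 mm above the bench when raised (the top of a roll standing on it is then 10 mm below the rim), 61 mm when caught.
- lift (a joint): how far the lift plate has sunk, m: 0 raised, 0.018 at the bottom stop. The catch snaps in at about 0.015 and then holds it at about 0.014. A spring pushes the plate up with 3 N raised and 7 N at the catch; with the catch's resistance, pressing it home takes about 7 to 10 N. A roll's weight alone does not sink it.
- catch (a joint): angle of the sprung hook on the canister's +y side, rad: about 0 at rest, before and after it has caught the lift's steel tongue; about 0.1 while the tongue pushes it aside. It works by itself.
- cover (a joint): angle of the flat swing cover, rad: 0 shut, over the canister; it grows as the cover swings aside (counter-clockwise seen from above, about the vertical hinge post), to 2.4 at most. It stays where it is left and takes about 1 N at the knob to swing. A stop ends it at 0. It starts 1.7 to 2.2 open.
- cover_knob (a point): on the axis of the cover's round black knob, 20 mm in diameter, 70 mm from the hinge axis, its top 172 mm above the bench, its grip part the upper 20 mm; this point is 10 mm below the knob's top. The cover's upper face is at 140 mm.
- cover_hinge (a point): a point on the cover's vertical hinge axis, at rim height; with the cover shut the knob lies from here in the dispenser's -x direction
- half_mould: bystander: half of a plaster mould, a white block 110 x 85 x 45 mm. Origin: centre of its underside.
- closed_mould: bystander: a closed two-part plaster mould with a strap, 90 x 100 x 80 mm. Origin: centre of its underside.
- bear: bystander: a cast plaster bear, 70 mm in diameter at the foot, 128 mm high. Origin: centre of its underside.
- bowl: bystander: a dark rubber mixing bowl, 120 mm in diameter, 70 mm high. Origin: centre of its underside.
- brush: bystander: a brush lying on the bench. Origin: on its underside, x along it.
- spatula: bystander: a small plaster spatula, 130 mm long, lying on the bench on the robot's side. Origin: on its underside, x along it.
- mallet: bystander: a rubber mallet lying on the bench. Origin: on its underside, x along it.

How it is judged:
On the way, in this order (a step that is already met when the one before it is completed fails the run):
1. the wide roll stands upright on the bench, off its spindle and let go (height (world z) of roll below 0.005 m and angle between roll's own z axis and vertical below 0.08 rad and linear speed of roll below 0.03 m/s and contact force between the fingers and roll below 0.05 N), for 0.1 s.
2. the roll stands on the raised lift plate in the canister (value of joint lift below 0.008 m and distance between roll and lift_top below 0.008 m and horizontal distance between roll and dispenser below 0.007 m and angle between roll's own z axis and vertical below 0.08 rad).
3. the roll is pressed down and the catch holds the lift down (value of joint lift between 0.011 and 0.0165 m and value of joint catch below 0.05 rad and horizontal distance between roll and dispenser below 0.007 m and angle between roll's own z axis and vertical below 0.08 rad and distance between roll and lift_top below 0.008 m), for 0.2 s.
At the end, for the whole second after the job is handed in: The roll stands upright (within 5 degrees) on the lift plate, centred in the canister within 7 mm, at rest; the lift is held down by the catch alone (lift 11 to 16.5 mm sunk, catch back within 0.05 rad of rest); the cover is shut to within 0.1 rad (all of step 3 and linear speed of roll below 0.02 m/s and value of joint cover below 0.1 rad and height (world z) of roll between 0.056 and 0.066 m); the robot touches nothing.
It fails at once if the roll is dropped into the canister (falls faster than 0.4 m/s inside its mouth, above the lift plate) (horizontal distance between roll and mouth below 0.02 m and z of roll in the frame of dispenser between 0.0785 and 0.133 m and linear speed of roll above 0.4 m/s).
It fails at once if the narrow roll is shifted by more than 30 mm (distance of narrow_roll from where it was at the start of the episode above 0.03 m).
It fails at once if a mould is shifted by more than 30 mm (distance of any of half_mould, closed_mould from where it was at the start of the episode above 0.03 m).
It fails at once if the bear or the bowl is shifted by more than 30 mm (distance of any of bear, bowl from where it was at the start of the episode above 0.03 m).
It fails at once if a tool is shifted by more than 30 mm (distance of any of brush, spatula, mallet from where it was at the start of the episode above 0.03 m).
It also fails if it takes over 58 s, if anything falls off the work surface, if the arm or the gripper's body presses on something with over 40 N, if the wrist force passes 120 N, or if a joint passes its speed limit or range.

## Working session

There is one attempt and no reset: what is moved stays moved. The work goes in short steps, Python scripts to look and compute and a tool call to move; the robot and the scene stay as the last step left them, time stands still between calls to the robot, and variables do not carry over. Pictures are saved under pics/ and viewed, at most 10 in all, crops included, and the job is handed in when it is done.

Besides the shell and the picture viewer there is one more tool, called after "Request:" by a JSON object that holds its "method" and its "body". servo_tool: Moves the arm, as the interface text tells. Its arguments: {"type":"object","properties":{"series":{"type":"array"},"claw":{"type":"number"},"grip_force":{"type":"number"}},"required":["series"]}

```bash
mkdir -p pics; cat > h.py <<'E'
import numpy as np, cv2
from station import telemetry, eyes, ticket, recognise, trace
def snap(c,n):
    im=eyes.grab_frame(c); cv2.imwrite(f'pics/{n}.png',cv2.cvtColor(im,cv2.COLOR_RGB2BGR)); return im
def ray(c,uv,z):
    k=eyes.calibration(c); R=cv2.Rodrigues(np.array(k['rvec'],float))[0]; t=np.array(k['tvec'],float).ravel()
    d=R.T@np.linalg.inv(np.array(k['mtx']))@np.array([uv[0],uv[1],1.]); o=-R.T@t
    return o+d*(z-o[2])/d[2]
def proj(c,p):
    k=eyes.calibration(c); return cv2.projectPoints(np.array(p,float).reshape(-1,1,3),np.array(k['rvec'],float),np.array(k['tvec'],float),np.array(k['mtx'],float),None)[0].reshape(-1,2)
E
python3 - <<'E'
from h import *
for c in ('top','scene'):
    snap(c,c+'0')
    for n in ['roll','narrow_roll','stand','dispenser','lift_top','cover_knob','half_mould','closed_mould','bear','bowl','brush','spatula','mallet']:
        try: print(c,n,[(np.round(r['position'],3).tolist(),round(r['conf'],2)) for r in recognise(c,n)[:2]])
        except Exception as e: print(c,n,e)
s=telemetry.get_state(); print(s)
E
```

```text
top roll [([0.529, 0.274, 0.063], 0.64), ([0.704, -0.053, 0.047], 0.42)]
top narrow_roll [([0.505, 0.156, 0.036], 0.57)]
top stand [([0.519, 0.213, 0.013], 0.58)]
top dispenser [([0.525, -0.28, 0.074], 0.93)]
top lift_top [([0.516, -0.264, 0.075], 0.59)]
top cover_knob [([0.588, -0.315, 0.138], 0.84)]
top half_mould [([0.708, -0.051, 0.045], 0.74)]
top closed_mould [([0.708, 0.143, 0.08], 0.73), ([0.442, -0.446, 0.017], 0.73)]
top bear [([0.636, 0.033, 0.07], 0.58)]
top bowl [([0.719, 0.375, 0.028], 0.97)]
top brush [([0.439, -0.445, 0.022], 0.63)]
top spatula [([0.522, -0.276, 0.074], 0.65), ([0.369, 0.029, 0.002], 0.56)]
top mallet [([0.471, 0.498, 0.019], 0.79)]
scene roll [([0.549, 0.285, 0.063], 0.82)]
scene narrow_roll [([0.527, 0.173, 0.038], 0.61)]
scene stand [([0.532, 0.221, 0.015], 0.65)]
scene dispenser [([0.546, -0.263, 0.072], 0.58)]
scene lift_top [([0.511, -0.274, 0.076], 0.67)]
scene cover_knob [([0.596, -0.317, 0.142], 0.89)]
scene half_mould [([0.721, -0.044, 0.044], 0.64)]
scene closed_mould [([0.724, 0.159, 0.08], 0.57)]
scene bear [([0.661, 0.051, 0.068], 0.96), ([0.432, -0.456, 0.015], 0.69)]
scene bowl []
scene brush [([0.435, -0.452, 0.016], 0.56)]
scene spatula [([0.49, 0.495, 0.027], 0.38)]
scene mallet [([0.528, 0.174, 0.039], 0.62)]
{'t': 1.4, 'q': array([ 1.48706471e+00,  3.58596360e-01,  1.19163413e-02,  7.91602294e-07,
       -1.22411756e+00, -2.88097116e-01]), 'qd': array([-0.00135723,  0.00209972,  0.0005113 ,  0.00151103, -0.00022918,
        0.00207592]), 'joint_efforts': array([-1.98336634e-04, -5.82381606e+01,  2.93299735e+01,  7.00246766e+00,
        1.24560817e-02, -1.93322956e-05]), 'eef_pos': array([0.24525243, 0.62884754, 0.22657087]), 'ee_rot': array([ 3.14159166e+00, -1.07086093e-06, -3.71828465e-01]), 'force': array([-0.0296965 , -0.13033156, -0.15440031]), 'moment': array([-0.0100154 , -0.03023735, -0.04832699]), 'gripper_force': 0.0, 'width': 0.08784718307005364}
```

View pics/top0.png

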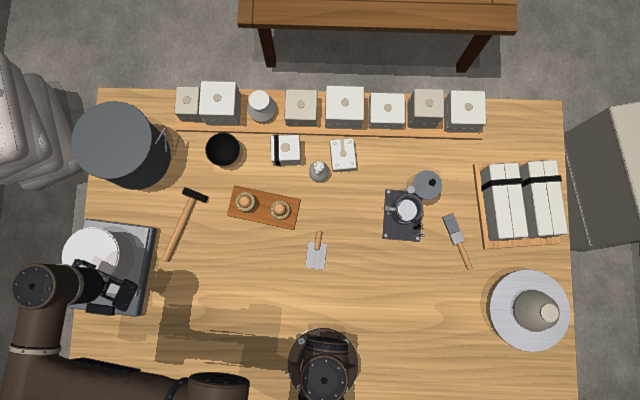

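View pics/scene0.png

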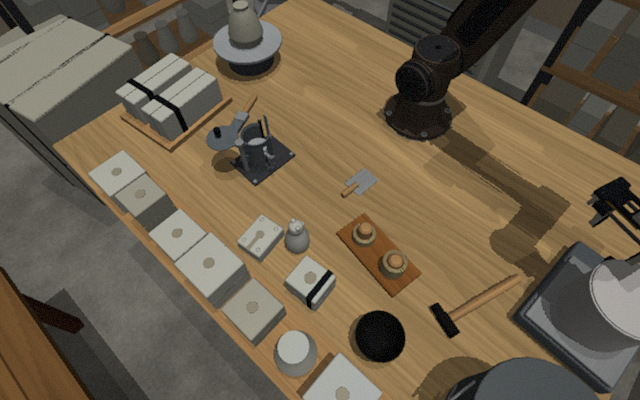

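The top view shows the wide roll at about (245,202), the narrow roll at (280,210), the canister at (407,210) and its open cover and knob at (430,183). The dispenser's x axis points roughly along world +x, so the slot faces the robot. I'm moving over the wide roll with the fingers closing along world x.

Request:
{"method": "servo_tool", "body": {"series": [[[34.6,19.8,0,0.12],[36.7,15.5,0,0.12],[38.3,11,0,0.12],[39.3,6.4,0,0.12],[39.8,1.6,0,0.12],[39.7,-3.1,0,0.12],[39,-7.9,0,0.12],[37.8,-12.5,0,0.12],[36,-17,0,0.12],[33.7,-21.1,0,0.12]]], "claw": -1, "grip_force": 15}}

```text
t: 2.23
eef_pos: [0.4962, 0.3173, 0.227]
ee_rot: [-3.141, 0.001, -1.577]
force: [1.4, 0.4, -0.3]
width: 0.0875
gripper_force: 0.0
```

```bash
python3 - <<'E'
from h import *
s=telemetry.get_state(); print(s['t'],s['eef_pos'],s['ee_rot'],s['force'])
snap('wrist','w1')
for n in ['roll','narrow_roll','stand']: print(n,[(np.round(r['position'],3).tolist(),round(r['conf'],2)) for r in recognise('wrist',n)[:2]])
for n in ['roll','narrow_roll']:
    m=trace('wrist',n)
    if m: ys,xs=np.where(m[0]['mask']); print(n,xs.min(),xs.max(),ys.min(),ys.max())
print(proj('wrist',[s['eef_pos'],[.529,.274,.062]]))
im=cv2.imread('pics/top0.png')
cv2.imwrite('pics/topc.png',cv2.resize(im[160:260,360:480],None,fx=6,fy=6,interpolation=cv2.INTER_CUBIC)[:600,:720])
E
```

```text
2.2333 [0.49615087 0.31726303 0.22695397] [-3.14108299e+00  5.27177283e-04 -1.57744352e+00] [ 1.38982199  0.36100944 -0.31757815]
roll [([0.532, 0.274, 0.06], 0.81)]
narrow_roll [([0.508, 0.168, 0.042], 0.95), ([0.536, 0.277, 0.059], 0.37)]
stand [([0.518, 0.212, 0.017], 0.94)]
roll 256 315 121 181
narrow_roll 274 335 3 74
[[318.96681493 250.55693358]
 [289.02693979 145.90012898]]
```

View pics/w1.png

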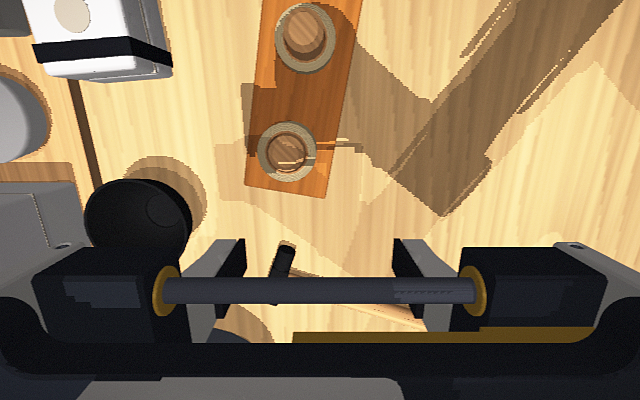

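View pics/topc.png

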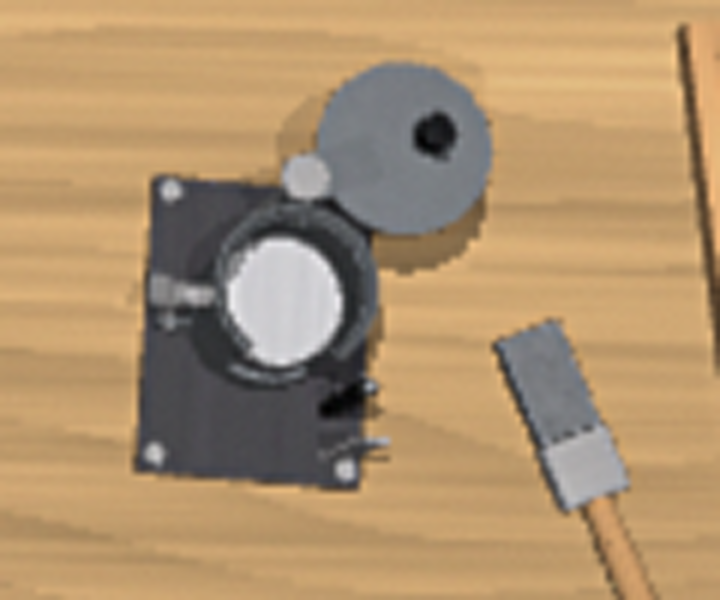

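The wrist view shows the wide roll's top at about (286,150). In the top crop (×6), base corners are at (155,178), (138,470) and (358,487). The hinge cap is at (307,176), the knob at (435,133) and the rim centre near (297,292). The slot faces down, towards the robot.

```bash
python3 - <<'E'
from h import *
P=lambda x,y,z: ray('top',(360+x/6-.4,160+y/6-.4),z)
a,b,c=P(155,178,.008),P(138,470,.008),P(358,487,.008); print(a,b,c)
ux=a-b; uy=b-c; yaw1=np.arctan2(ux[1],ux[0]); yaw2=np.arctan2(-uy[0],uy[1]); print(yaw1,yaw2,np.linalg.norm(ux),np.linalg.norm(uy))
y=(yaw1+yaw2)/2; X=np.array([np.cos(y),np.sin(y),0]);Y=np.array([-np.sin(y),np.cos(y),0])
print('centre from corners',a-X*.080-Y*.065,b+X*.095-Y*.065,c+X*.095+Y*.065)
print('rim',P(297,292,.135),'lift',P(287,302,.075)); h=P(307,176,.145);k=P(435,133,.172);print('hinge',h,'knob',k,np.linalg.norm(k-h),'c from hinge',h-X*.058)
for uv in [(287,150),(285.5,151)]: print('roll',ray('wrist',uv,.062))
print('spindle',ray('wrist',(287,152),.075))
E
```

```text
[ 0.59517278 -0.20531989  0.008     ] [ 0.42352697 -0.19664077  0.008     ] [ 0.41744462 -0.32364288  0.008     ]
-0.05052112838165785 -0.047855149581431326 0.17186510026492066 0.12714767830307966
centre from corners [ 0.5120736  -0.26630781  0.008     ] [ 0.51521612 -0.26623314  0.008     ] [ 0.51552565 -0.26339249  0.008     ]
rim [ 0.51133177 -0.26529656  0.135     ] lift [ 0.51435163 -0.27068505  0.075     ]
hinge [ 0.57337616 -0.26894685  0.145     ] knob [ 0.59364752 -0.33217067  0.172     ] 0.07167411912623861 c from hinge [ 0.51544631 -0.26609509  0.145     ]
roll [0.5313641  0.27844655 0.062     ]
roll [0.53304915 0.27953643 0.062     ]
spindle [0.53000833 0.27890203 0.075     ]
```

Request:
{"method": "servo_tool", "body": {"series": [[[20,-18,10,0],[19,-17,20,0],[0,0,25,0],[0,0,25,0],[0,0,25,0],[0,0,25,0],[0,0,25,0],[0,0,24,0],[0,0,22,0],[0,0,0,0]]]}}

```text
t: 3.37
eef_pos: [0.5271, 0.2793, 0.0212]
ee_rot: [3.136, -0.004, -1.57]
force: [-1.1, -0.8, -0.2]
width: 0.0875
gripper_force: 0.0
```

Request:
{"method": "servo_tool", "body": {"series": [[[0,0,0,0],[0,0,0,0],[0,0,0,0],[0,0,0,0],[0,0,0,0],[0,0,0,0],[0,0,0,0],[0,0,-6,0],[0,0,-10,0],[0,0,-10,0]]], "claw": 1, "grip_force": 15}}

```text
t: 4.2
eef_pos: [0.5303, 0.2798, 0.0523]
ee_rot: [3.141, -0.0, -1.572]
force: [2.8, 1.2, -3.9]
width: 0.0667
gripper_force: 15.0
```

Request:
{"method": "servo_tool", "body": {"series": [[[0,0,-20,0],[0,0,-22,0],[0,0,-22,0],[0,0,-16,0],[30,0,0,0],[37,0,0,0],[37,0,0,0],[37,0,0,0],[37,0,0,0],[37,0,0,0]]]}}

```text
t: 5.03
eef_pos: [0.5291, 0.0629, 0.1326]
ee_rot: [3.142, 0.0, -1.572]
force: [0.3, 0.4, -1.8]
width: 0.0669
gripper_force: 15.0
```

Request:
{"method": "servo_tool", "body": {"series": [[[37,0,0,0],[37,0,0,0],[37,0,0,0],[37,2,0,0],[17,5,0,0],[0,3,25,0],[0,0,30,0],[0,0,28,0],[0,0,17,0],[0,0,6,0]]]}}

```text
t: 5.87
eef_pos: [0.5174, -0.1007, 0.0236]
ee_rot: [3.137, -0.0, -1.573]
force: [0.0, -0.0, -1.0]
width: 0.0668
gripper_force: 15.0
```

```bash
python3 - <<'E'
from h import *
s=telemetry.get_state(); print(s['t'],s['eef_pos'],s['ee_rot'],s['force'],s['width'])
im=snap('scene','s2'); cv2.imwrite('pics/s2c.png',cv2.cvtColor(cv2.resize(im[90:290,180:430],None,fx=3,fy=3),cv2.COLOR_RGB2BGR))
snap('top','t2')
for c in('scene','top'): print([(np.round(r['position'],3).tolist(),round(r['conf'],2)) for r in recognise(c,'roll')[:2]])
E
```

```text
5.8667 [ 0.51744962 -0.10067503  0.02363379] [ 3.13691351e+00 -4.09346768e-04 -1.57297695e+00] [ 0.01143441 -0.0359961  -1.02758724] 0.06683711668657798
[([0.519, -0.075, 0.042], 0.78), ([0.727, 0.161, 0.081], 0.56)]
[([0.525, -0.276, 0.071], 0.42)]
```

View pics/s2c.png

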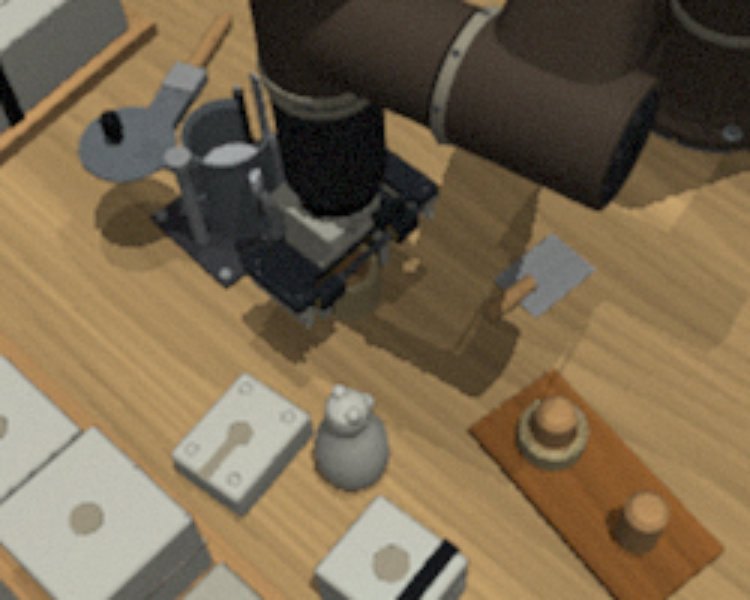

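The roll is in the fingers, at about (360,285) in the crop, clear of the dispenser, mould, bear and spatula. Its underside should be about 12 mm above the bench.

Request:
{"method": "servo_tool", "body": {"series": [[[0,0,3,0],[0,0,3,0],[0,0,2,0],[0,0,1,0],[0,0,1,0],[0,0,1,0],[0,0,0.5,0],[0,0,0,0],[0,0,0,0],[0,0,0,0]]]}}

```text
t: 6.9
eef_pos: [0.5198, -0.1002, 0.0152]
ee_rot: [-3.141, -0.0, -1.571]
force: [-5.0, 2.1, 12.2]
width: 0.0668
gripper_force: 15.0
```

Request:
{"method": "servo_tool", "body": {"series": [[[0,0,0,0],[0,0,0,0],[0,0,0,0],[0,0,0,0],[0,0,0,0],[0,0,0,0],[0,0,-10,0],[0,0,-30,0],[0,0,-30,0],[0,0,-30,0]]], "claw": -1}}

```text
t: 7.73
eef_pos: [0.5194, -0.1003, 0.1157]
ee_rot: [3.141, -0.0, -1.572]
force: [0.1, 0.3, 0.3]
width: 0.0875
gripper_force: 0.0
```

Request:
{"method": "servo_tool", "body": {"series": [[[-25,0,-15,0],[-25,0,-15,0],[-25,0,-15,0],[-5,0,-15,0],[0,0,-15,0],[0,0,0,0],[0,0,0,0],[0,0,0,0],[0,0,0,0],[0,0,0,0]]], "claw": 0.35}}

```text
t: 8.57
eef_pos: [0.5194, -0.0205, 0.1884]
ee_rot: [3.14, -0.0, -1.572]
force: [0.6, 0.2, 0.4]
width: 0.0296
gripper_force: 0.0
```

```bash
python3 - <<'E'
from h import *
s=telemetry.get_state(); print(s['t'],s['eef_pos'],s['ee_rot'],s['force'],s['width'])
snap('wrist','w3')
print([(np.round(r['position'],3).tolist(),round(r['conf'],2)) for r in recognise('wrist','roll')[:2]])
m=trace('wrist','roll')
if m:
    ys,xs=np.where(m[0]['mask']); print(xs.min(),xs.max(),ys.min(),ys.max()); 
    for z in(0,.05): print(ray('wrist',((xs.min()+xs.max())/2,(ys.min()+ys.max())/2),z))
E
```

```text
8.5667 [ 0.51939248 -0.02048757  0.18839284] [ 3.14023730e+00 -3.50577962e-04 -1.57229881e+00] [0.63924641 0.16889516 0.43953204] 0.02962070433208845
[([0.524, -0.105, 0.047], 0.92)]
285 351 76 144
[ 0.52172241 -0.10328992  0.        ]
[ 0.52157547 -0.10308084  0.05      ]
```

View pics/w3.png

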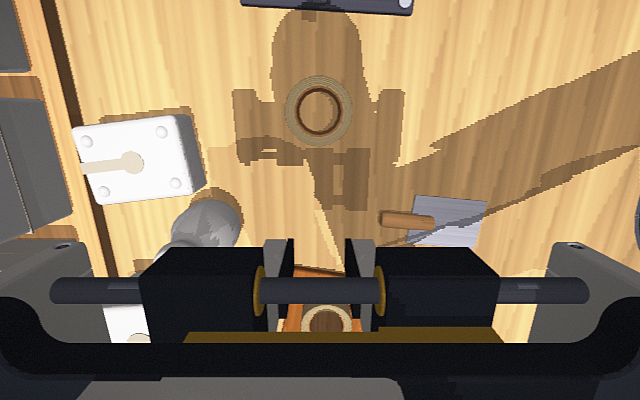

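The roll stands upright and free; its rim is at about (318,111), which gives a centre near (0.520,-0.104). Next I'm taking it by the wall on the robot's side.

Request:
{"method": "servo_tool", "body": {"series": [[[21,7,15,0],[21,7,20,0],[21,7,20,0],[19,5.5,20,0.05],[0,0,20,0],[0,0,15,0],[0,0,5,0],[0,0,0,0],[0,0,0,0],[0,0,0,0]]], "claw": 0.35}}

```text
t: 9.55
eef_pos: [0.4942, -0.1018, 0.075]
ee_rot: [-3.14, 0.0, -1.621]
force: [-0.3, 0.5, 0.4]
width: 0.0288
gripper_force: 0.0
```

```bash
python3 - <<'E'
from h import *
s=telemetry.get_state(); print(s['t'],s['eef_pos'],s['ee_rot'],s['force'],s['width'])
snap('wrist','w4')
print([(np.round(r['position'],3).tolist(),round(r['conf'],2)) for r in recognise('wrist','roll')[:2]])
E
```

```text
9.55 [ 0.49415832 -0.10183696  0.0750138 ] [-3.14011662e+00  8.64320586e-05 -1.62111337e+00] [-0.29733367  0.51117659  0.40559803] 0.028783201868278353
[([0.516, -0.116, 0.049], 0.72)]
```

View pics/w4.png

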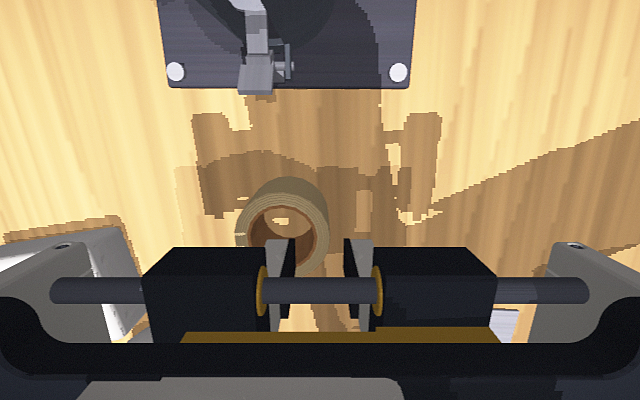

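The left finger is over the core and the right one is outside, with the wall between them at about (320,235). I'm descending and gripping.

Request:
{"method": "servo_tool", "body": {"series": [[[0,1,10,0],[0,0,12,0],[0,0,12,0],[0,0,10,0],[0,0,7,0],[0,0,5,0],[0,0,0,0],[0,0,0,0],[0,0,0,0],[0,0,0,0]]]}}

```text
t: 10.48
eef_pos: [0.4928, -0.102, 0.0187]
ee_rot: [-3.141, 0.0, -1.622]
force: [0.2, -0.4, 0.1]
width: 0.0281
gripper_force: 0.0
```

Request:
{"method": "servo_tool", "body": {"series": [[[0,0,0,0],[0,0,0,0],[0,0,0,0],[0,0,0,0],[0,0,0,0],[0,0,0,0],[0,0,0,0],[0,0,0,0],[0,0,0,0],[0,0,0,0]]], "claw": 1, "grip_force": 30}}

```text
t: 11.32
eef_pos: [0.4925, -0.102, 0.0183]
ee_rot: [-3.141, 0.0, -1.622]
force: [0.2, 0.2, 5.9]
width: 0.0128
gripper_force: 30.9
```

Request:
{"method": "servo_tool", "body": {"series": [[[0,0,-8,0],[0,0,-18,0],[0,0,-25,0],[0,0,-28,0],[0,0,-28,0],[0,0,-25,0],[0,0,-16,0],[20,-1,0,0],[20,-1,0,0],[10,0,0,0]]]}}

```text
t: 12.15
eef_pos: [0.4911, -0.1531, 0.1663]
ee_rot: [3.141, 0.0, -1.622]
force: [-1.1, 0.1, -1.8]
width: 0.0123
gripper_force: 30.9
```

```bash
python3 - <<'E'
from h import *
s=telemetry.get_state(); print(s['t'],s['eef_pos'],s['ee_rot'],s['force'],s['width'])
snap('wrist','w5'); 
for n in ['roll','dispenser','lift_top','cover_knob','slot']:print(n,[(np.round(r['position'],3).tolist(),round(r['conf'],2)) for r in recognise('wrist',n)[:2]])
a=np.linspace(0,2*np.pi,60)
im=cv2.imread('pics/w5.png')
def circ(cx,cy,z,r,col):
    p=proj('wrist',np.c_[cx+r*np.cos(a),cy+r*np.sin(a),0*a+z]); cv2.polylines(im,[p.round().astype(int)],True,col,1)
circ(.514,-.266,.135,.0455,(0,0,255)); circ(.514,-.266,.075,.036,(0,255,0))
y=s['ee_rot'][2]; c=s['eef_pos'][:2]-.0266*np.array([np.sin(y),-np.cos(y)]); zt=s['eef_pos'][2]+.031
circ(c[0],c[1],zt,.033,(255,0,255)); circ(c[0],c[1],zt-.05,.033,(255,255,0))
cv2.imwrite('pics/w5o.png',im)
E
```

```text
12.15 [ 0.49105901 -0.15312224  0.16632054] [ 3.14111724e+00  2.20248747e-04 -1.62201609e+00] [-1.05899652  0.10781776 -1.76050803] 0.012299711402485076
roll [([0.512, -0.18, 0.196], 0.66)]
dispenser [([0.524, -0.275, 0.078], 0.84), ([0.509, -0.18, 0.199], 0.43)]
lift_top [([0.52, -0.264, 0.074], 0.9)]
cover_knob [([0.586, -0.283, 0.143], 0.94)]
slot [([0.526, -0.27, 0.076], 0.82), ([0.519, -0.264, 0.073], 0.67)]
```

View pics/w5o.png

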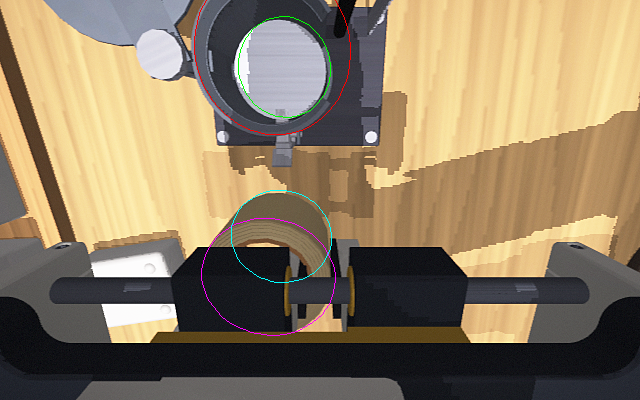

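The overlay roughly fits, but the canister rim seems to sit a few mm left of the red circle. I'm taking a closer crop to refine it.

```bash
python3 - <<'E'
from h import *
im=cv2.imread('pics/w5.png'); c=cv2.resize(im[0:300,160:400],None,fx=2,fy=2,interpolation=cv2.INTER_CUBIC)
cv2.imwrite('pics/w5z.png',c)
for n in ['roll','lift_top']:
    m=trace('wrist',n)
    for r in m[:1]:
        ys,xs=np.where(r['mask']); print(n,xs.min(),xs.max(),ys.min(),ys.max(),len(xs))
        for y in range(ys.min(),ys.max(),8):
            q=xs[ys==y]; 
            if len(q): print(y,q.min(),q.max(),end='; ')
E
```

```text
roll 209 329 193 328 5877
193 265 285; 201 248 304; 209 238 314; 217 231 320; 225 224 324; 233 218 326; 241 211 327; 249 289 328; 257 298 329; 265 304 329; 273 306 329; 305 305 322; 313 305 318; 321 297 310; lift_top 234 325 20 142 7323
20 271 285; 28 252 303; 36 244 312; 44 239 317; 52 236 322; 60 235 324; 68 234 324; 76 235 324; 84 237 323; 92 240 321; 100 245 317; 108 253 309; 116 265 296; 140 276 288;
```

View pics/w5z.png

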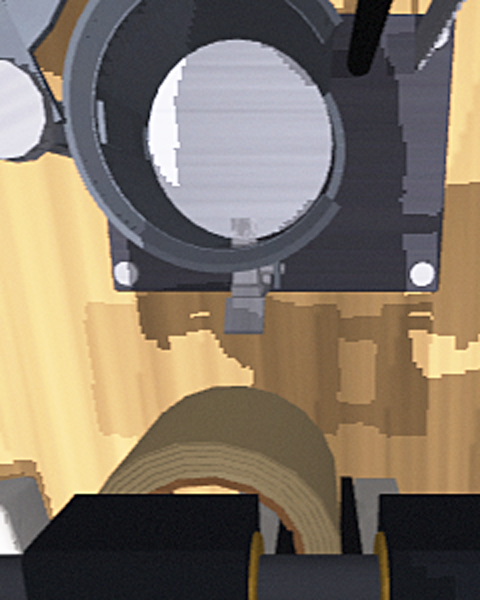

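```bash
python3 - <<'E'
from h import *
from scipy.optimize import least_squares
W=lambda x,y,z: ray('wrist',(160+x/2-.25,y/2-.25),z)
print('lift',ray('wrist',(279.7,69.5),.075))
a,b=W(113,290,.008),W(438,290,.008); print('base +y edge corners',a,b,np.linalg.norm(a-b),'yaw',np.arctan2((a-b)[1],(a-b)[0]))
y=-.05;X=np.array([np.cos(y),np.sin(y),0]);Y=np.array([-np.sin(y),np.cos(y),0]); print('c',a-X*.08-Y*.065,b+X*.095-Y*.065)
p=np.array([W(*q,.135)[:2] for q in [(66,60),(64,95),(80,160),(110,210),(150,248),(200,268),(240,270)]])
print('rim',least_squares(lambda c:np.hypot(*(p-c[:2]).T)-.0455,[.514,-.266]).x, np.round(np.hypot(*(p-[.514,-.266]).T),4))
s=telemetry.get_state(); yw=s['ee_rot'][2]; e=s['eef_pos']
c0=e[:2]-.0266*np.array([np.sin(yw),-np.cos(yw)])
t=np.linspace(0,2*np.pi,90)
pts=np.array([[265,193],[285,193],[248,201],[304,201],[238,209],[314,209],[231,217],[320,217],[224,225],[324,225],[218,233],[326,233],[211,241]],float)
from scipy.spatial.transform import Rotation as Ro
def f(v):
    R=Ro.from_euler('xy',v[2:4]).as_matrix()
    L=np.r_[np.c_[.033*np.cos(t),.033*np.sin(t),0*t-.038],np.c_[.033*np.cos(t),.033*np.sin(t),0*t+.012]]@R.T+[c0[0]+v[0],c0[1]+v[1],e[2]+.019]
    h=cv2.convexHull(proj('wrist',L).astype(np.float32))
    return np.r_[[cv2.pointPolygonTest(h,tuple(map(float,q)),True) for q in pts],v[2]*3,v[3]*3]
r=least_squares(f,[0,0,0,0],diff_step=1e-3,x_scale=[.01,.01,.1,.1]);print('roll c0',c0,r.x,np.round(r.fun,1),np.round(f([0,0,0,0]),1))
E
```

```text
lift [ 0.51785454 -0.2656671   0.075     ]
base +y edge corners [ 0.60021208 -0.20436608  0.008     ] [ 0.42663711 -0.19554021  0.008     ] 0.1737992128472771 yaw -0.05080381890986313
c [ 0.51706342 -0.26528651  0.008     ] [ 0.51826974 -0.265207    0.008     ]
rim [ 0.51553118 -0.26563047] [0.0472 0.0473 0.0467 0.0464 0.0469 0.0465 0.046 ]
roll c0 [ 0.5182442  -0.15288661] [ 0.0004627  -0.0014941   0.05745055 -0.05362555] [-0.6 -0.3  0.5  0.3  0.1  0.1 -0.   0.1 -0.2 -0.1  0.3  0.  -0.1  0.2
 -0.2] [-0.7  0.6 -0.7  2.4 -1.9  2.9 -2.4  3.4 -2.8  3.6 -2.5  3.8 -2.9  0.
  0. ]
```

Request:
{"method": "servo_tool", "body": {"series": [[[20,-0.5,0,0],[28,-0.6,0,0],[28,-0.6,0,0],[22,-0.5,0,0],[10,0,0,0],[5,0,0,0],[0,0,0,0],[0,0,5,0],[0,0,8,0],[0,0,8,0]]]}}

```text
t: 13.38
eef_pos: [0.4883, -0.2641, 0.1444]
ee_rot: [-3.141, 0.0, -1.621]
force: [0.1, -0.7, -1.8]
width: 0.0123
gripper_force: 30.9
```

Request:
{"method": "servo_tool", "body": {"series": [[[0,0,4,0],[0,0,5,0],[0,0,5,0],[0,0,5,0],[0,0,5,0],[0,0,4,0],[0,0,2,0],[0,0,0,0],[0,0,0,0],[0,0,0,0]]]}}

```text
t: 14.22
eef_pos: [0.4884, -0.2652, 0.1153]
ee_rot: [-3.141, -0.0, -1.622]
force: [-0.5, -0.5, -2.2]
width: 0.0127
gripper_force: 30.9
```

Request:
{"method": "servo_tool", "body": {"series": [[[0,0,4,0],[0,0,4,0],[0,0,4,0],[0,0,4,0],[0,0,2,0],[0,0,1,0],[0,0,0.5,0],[0,0,0,0],[0,0,0,0],[0,0,0,0]]]}}

```text
t: 15.05
eef_pos: [0.4883, -0.2651, 0.0958]
ee_rot: [-3.141, -0.0, -1.622]
force: [-0.1, 0.5, -2.0]
width: 0.0124
gripper_force: 30.9
```

Request:
{"method": "servo_tool", "body": {"series": [[[0,0,0.5,0],[0,0,0.5,0],[0,0,0.5,0],[0,0,0.5,0],[0,0,0.5,0],[0,0,0,0],[0,0,0,0],[0,0,0,0],[0,0,0,0],[0,0,0,0]]]}}

```text
t: 15.88
eef_pos: [0.4882, -0.2651, 0.0932]
ee_rot: [-3.142, -0.0, -1.622]
force: [-0.7, 1.1, 2.1]
width: 0.0127
gripper_force: 30.9
```

Request:
{"method": "servo_tool", "body": {"series": [[[0,0,0,0],[0,0,0,0],[0,0,0,0],[0,0,0,0],[0,0,0,0],[0,0,-3,0],[0,0,-8,0],[0,0,-15,0],[0,0,-20,0],[0,0,-20,0]]], "claw": 0.4}}

```text
t: 16.72
eef_pos: [0.488, -0.2651, 0.1602]
ee_rot: [3.141, -0.0, -1.622]
force: [0.3, 0.0, -0.5]
width: 0.0262
gripper_force: 0.0
```

Request:
{"method": "servo_tool", "body": {"series": [[[-15,0,-10,0],[-25,0,-10,0],[-28,0,-10,0],[-20,0,-10,0],[-12,0,0,0],[0,0,0,0],[0,0,0,0],[0,0,0,0],[0,0,0,0],[0,0,0,0]]]}}

```text
t: 17.55
eef_pos: [0.493, -0.1659, 0.1985]
ee_rot: [3.141, -0.0, -1.623]
force: [1.2, 0.8, -0.5]
width: 0.0264
gripper_force: 0.0
```

```bash
python3 - <<'E'
from h import *
s=telemetry.get_state(); print(s['t'],s['eef_pos'],s['ee_rot'],s['force'],s['width'])
im=snap('wrist','w6')
for n in ['roll','cover_knob','dispenser']:print(n,[(np.round(r['position'],3).tolist(),round(r['conf'],2)) for r in recognise('wrist',n)[:2]])
for n in ['cover_knob','roll']:
    m=trace('wrist',n)
    if m: ys,xs=np.where(m[0]['mask']); print(n,xs.min(),xs.max(),ys.min(),ys.max(),len(xs))
im=cv2.cvtColor(im,cv2.COLOR_RGB2BGR); a=np.linspace(0,2*np.pi,60)
for x,y,z,r,col in [(.517,-.2655,.135,.038,(0,0,255)),(.517,-.2655,.125,.033,(255,0,255)),(.517,-.2655,.125,.022,(0,255,0))]:
    cv2.polylines(im,[proj('wrist',np.c_[x+r*np.cos(a),y+r*np.sin(a),0*a+z]).round().astype(int)],True,col,1)
cv2.imwrite('pics/w6o.png',im)
E
```

```text
17.55 [ 0.49297216 -0.16587203  0.19854708] [ 3.14053864e+00 -1.26431006e-04 -1.62282990e+00] [ 1.17539984  0.75897355 -0.51759271] 0.02640645344145569
roll [([0.523, -0.272, 0.125], 0.97)]
cover_knob [([0.59, -0.298, 0.141], 0.93)]
dispenser []
cover_knob 76 225 0 104 10083
roll 238 325 36 131 4839
```

View pics/w6o.png

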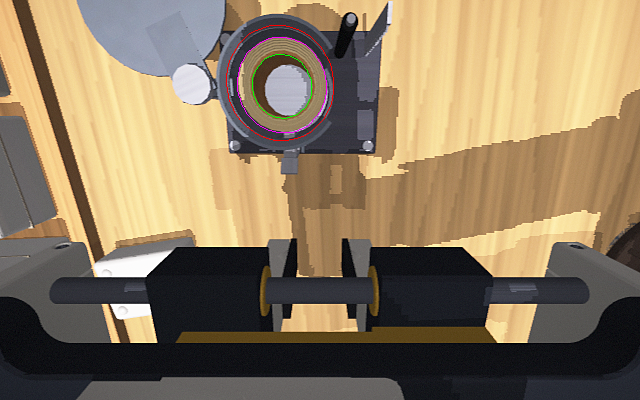

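The roll stands in the canister: its rim coincides with the overlay at about (285,85), well centred. Next I'll press it down with both fingertips across the rim.

Request:
{"method": "servo_tool", "body": {"series": [[[20,-6,0,0],[25,-7,0,0],[25,-7,0,0],[20,-5,0,0],[9,-1.5,0,0],[0,0,10,0],[0,0,20,0],[0,0,20,0],[0,0,10,0],[0,0,4,0]]], "claw": 0.32}}

```text
t: 18.68
eef_pos: [0.5133, -0.2644, 0.1329]
ee_rot: [3.138, 0.001, -1.622]
force: [0.6, -0.2, -0.3]
width: 0.0299
gripper_force: 0.0
```

Request:
{"method": "servo_tool", "body": {"series": [[[0,0,3,0],[0,0,3,0],[0,0,2,0],[0,0,2,0],[0,0,2,0],[0,0,2,0],[0,0,2,0],[0,0,1,0],[0,0,0,0],[0,0,0,0]]]}}

```text
t: 19.52
eef_pos: [0.5151, -0.2655, 0.1184]
ee_rot: [-3.141, -0.0, -1.622]
force: [0.4, 0.9, 2.6]
width: 0.0296
gripper_force: 1.6
```

Request:
{"method": "servo_tool", "body": {"series": [[[0,0,2,0],[0,0,2,0],[0,0,1,0],[0,0,1,0],[0,0,1,0],[0,0,1,0],[0,0,1,0],[0,0,0.5,0],[0,0,0,0],[0,0,0,0]]]}}

```text
t: 20.35
eef_pos: [0.515, -0.2654, 0.1087]
ee_rot: [-3.141, -0.0, -1.622]
force: [1.7, 1.3, 6.0]
width: 0.0297
gripper_force: 2.6
```

Request:
{"method": "servo_tool", "body": {"series": [[[0,0,0.5,0],[0,0,0.3,0],[0,0,0,0],[0,0,0,0],[0,0,0,0],[0,0,-1,0],[0,0,-1,0],[0,0,-1,0],[0,0,-1,0],[0,0,0,0]]]}}

```text
t: 21.18
eef_pos: [0.514, -0.2653, 0.1114]
ee_rot: [3.14, 0.0, -1.622]
force: [1.4, -0.5, 3.1]
width: 0.0297
gripper_force: 1.2
```

Request:
{"method": "servo_tool", "body": {"series": [[[0,0,-1,0],[0,0,-1,0],[0,0,-1,0],[0,0,0,0],[0,0,0,0],[0,0,0,0],[0,0,0,0],[0,0,0,0],[0,0,0,0],[0,0,0,0]]]}}

```text
t: 22.02
eef_pos: [0.5147, -0.2654, 0.1147]
ee_rot: [3.141, 0.0, -1.622]
force: [0.4, 0.1, -0.5]
width: 0.0296
gripper_force: 0.0
```

The catch holds: the fingers came free at 0.1147. Next I'll measure the knob from beside it.

Request:
{"method": "servo_tool", "body": {"series": [[[0,0,-15,0],[0,0,-25,0],[0,0,-25,0],[0,0,-20,0],[0,-18,-10,0],[-6,-24,0,0],[-8,-24,0,0],[-5,-12,0,0],[0,0,0,0],[0,0,0,0]]], "claw": -0.2}}

```text
t: 22.85
eef_pos: [0.5935, -0.25, 0.2089]
ee_rot: [3.14, 0.0, -1.621]
force: [-0.0, 0.8, -0.1]
width: 0.0528
gripper_force: 0.0
```

```bash
python3 - <<'E'
from h import *
s=telemetry.get_state(); print(s['t'],s['eef_pos'],s['ee_rot'],s['width'])
im=snap('wrist','w7')
print([(np.round(r['position'],3).tolist(),round(r['conf'],2)) for r in recognise('wrist','cover_knob')[:2]])
print('expected',proj('wrist',[[.594,-.335,.172],[.5726,-.2684,.145],[.594,-.335,.14]]))
b=(im.max(2)<45).astype(np.uint8); b[230:]=0
n,l,st,c=cv2.connectedComponentsWithStats(b)
for i in range(1,n):
    if 60<st[i,4]<6000: print(st[i],c[i],ray('wrist',c[i],.162))
print('roll',[(np.round(r['position'],3).tolist(),round(r['conf'],2)) for r in recognise('wrist','roll')[:1]])
E
```

```text
22.85 [ 0.593484   -0.24999479  0.20890531] [ 3.14003286e+00  2.37143094e-04 -1.62115106e+00] 0.052842843443487435
[([0.594, -0.322, 0.141], 0.69), ([0.67, -0.061, 0.047], 0.47)]
expected [[312.0555598  106.36232045]
 [344.69863797 193.80698703]
 [313.02304227 107.04351958]]
[292  90  30  32 740] [306.85945946 105.41351351] [ 0.59765091 -0.33594182  0.162     ]
[420 122  58  19 640] [448.2421875 130.1671875] [ 0.50189474 -0.3148868   0.162     ]
roll [([0.512, -0.267, 0.11], 0.64)]
```

Request:
{"method": "servo_tool", "body": {"series": [[[20,-1.6,0,0],[28,-2,0,0],[25,-2,0,0],[12,-0.8,0,0],[0,0,8,0],[0,0,18,0],[0,0,18,0],[0,0,12,0],[0,0,5,0],[0,0,0,0]]]}}

```text
t: 23.83
eef_pos: [0.5947, -0.335, 0.1474]
ee_rot: [3.139, 0.001, -1.622]
force: [-0.8, 0.6, -0.1]
width: 0.0527
gripper_force: 0.0
```

Request:
{"method": "servo_tool", "body": {"series": [[[0,0,0,0],[0,0,0,0],[0,0,0,0],[0,0,0,0],[0,0,0,0],[0,0,0,0],[0,0,0,0],[0,0,0,0],[0,0,0,0],[0,0,0,0]]], "claw": 1, "grip_force": 6}}

```text
t: 24.67
eef_pos: [0.5959, -0.3358, 0.1492]
ee_rot: [-3.141, -0.0, -1.622]
force: [0.6, -0.9, 3.1]
width: 0.0195
gripper_force: 6.0
```

```bash
python3 - <<'E'
from h import *
s=telemetry.get_state(); p=s['eef_pos'][:2]; yw=s['ee_rot'][2]; H=np.array([.5726,-.2684])
d=p-H; a0=np.arctan2(d[1],d[0])%(2*np.pi); a1=np.pi-.05
a=np.linspace(a0,a1,20); r=np.linspace(np.hypot(*d),.070,20)
P=H+np.c_[r*np.cos(a),r*np.sin(a)]; D=np.diff(P,axis=0)*1e3
print(np.degrees([a0,a1]),np.hypot(*d)); print(np.round(np.c_[D@[np.cos(yw),np.sin(yw)],D@[np.sin(yw),-np.cos(yw)]],1).tolist())
E
```

```text
[289.09941153 177.13521102] 0.07131936968610555
[[2.3, 6.9], [1.6, 7.1], [0.9, 7.3], [0.1, 7.3], [-0.6, 7.3], [-1.4, 7.2], [-2.1, 7.0], [-2.8, 6.7], [-3.5, 6.4], [-4.1, 6.0], [-4.7, 5.5], [-5.2, 5.0], [-5.7, 4.4], [-6.1, 3.8], [-6.5, 3.2], [-6.8, 2.5], [-7.0, 1.8], [-7.1, 1.0], [-7.2, 0.3]]
```

Request:
{"method": "servo_tool", "body": {"series": [[[2.3,6.9,0,0],[1.6,7.1,0,0],[0.9,7.3,0,0],[0.1,7.3,0,0],[-0.6,7.3,0,0],[-1.4,7.2,0,0],[-2.1,7,0,0],[-2.8,6.7,0,0],[-3.5,6.4,0,0],[-4.1,6,0,0]]]}}

```text
t: 25.5
eef_pos: [0.5261, -0.322, 0.1486]
ee_rot: [3.141, 0.0, -1.622]
force: [1.4, -2.2, -1.3]
width: 0.0195
gripper_force: 6.0
```

Request:
{"method": "servo_tool", "body": {"series": [[[-4.7,5.5,0,0],[-5.2,5,0,0],[-5.7,4.4,0,0],[-6.1,3.8,0,0],[-6.5,3.2,0,0],[-6.8,2.5,0,0],[-7,1.8,0,0],[-7.1,1,0,0],[-6.5,0.3,0,0],[0,0,0,0]]]}}

```text
t: 26.33
eef_pos: [0.504, -0.2653, 0.1497]
ee_rot: [-3.138, -0.002, -1.62]
force: [5.4, -3.5, -0.2]
width: 0.0194
gripper_force: 6.0
```

Request:
{"method": "servo_tool", "body": {"series": [[[-1,0,0,0],[-1,0,0,0],[-1,0,0,0],[0,0,0,0],[0,0,0,0],[0,0,0,0],[0,0,0,0],[0,0,0,0],[0,0,0,0],[0,0,0,0]]]}}

```text
t: 27.17
eef_pos: [0.5041, -0.2637, 0.1499]
ee_rot: [-3.139, -0.003, -1.621]
force: [3.9, -9.2, -0.6]
width: 0.0194
gripper_force: 6.0
```

Request:
{"method": "servo_tool", "body": {"series": [[[0,0,0,0],[0,0,0,0],[0,0,0,0],[0,0,0,0],[0,0,0,0],[0,0,-8,0],[0,0,-20,0],[0,0,-25,0],[0,0,-20,0],[0,0,0,0]]], "claw": -0.2}}

```text
t: 28.0
eef_pos: [0.5046, -0.2634, 0.227]
ee_rot: [-3.135, -0.002, -1.621]
force: [1.2, -0.3, 0.3]
width: 0.0523
gripper_force: 0.0
```

Request:
{"method": "servo_tool", "body": {"series": [[[-20,0,0,0],[-25,0,0,0],[-25,0,0,0],[-20,0,0,0],[0,0,0,0],[0,0,0,0],[0,0,0,0],[0,0,0,0],[0,0,0,0],[0,0,0,0]]]}}

```text
t: 28.83
eef_pos: [0.507, -0.1733, 0.2216]
ee_rot: [3.141, -0.0, -1.623]
force: [-0.4, 0.8, -0.1]
width: 0.0531
gripper_force: 0.0
```

```bash
python3 - <<'E'
from h import *
s=telemetry.get_state(); print(s['t'],s['eef_pos'],s['force'])
im=snap('wrist','w8')
print('exp shut',proj('wrist',[[.5027,-.2649,.172]]))
b=(im.max(2)<45).astype(np.uint8); b[230:]=0
n,l,st,c=cv2.connectedComponentsWithStats(b)
for i in range(1,n):
    if 60<st[i,4]<6000: print(st[i],c[i],ray('wrist',c[i],.162))
E
```

```text
28.8333 [ 0.50697021 -0.17331524  0.22163925] [-0.41237151  0.84223016 -0.05579991]
exp shut [[319.98185904  95.11484458]]
[350  32  22  31 286] [359.26923077  47.93356643] [ 0.47479063 -0.29372256  0.162     ]
[302  80  29  31 685] [316.20875912  94.79562044] [ 0.50527752 -0.2657426   0.162     ]
[620 216  20  14 136] [631.83088235 223.95588235] [ 0.2583036  -0.15553851  0.162     ]
```

```bash
python3 -c "
from h import *
print(ticket.job_done())"
```

```text
the job is handed in; nothing more can be done
None
```

I handed the job in at about 29 s. The roll is pressed down with the catch holding the lift, and the cover is shut against its stop. The hand-in returned no verdict, so these results rest on my own force and camera readings, and I did not re-measure the bystanders at the end.

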